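Stow the flat parts case in its low bay and lock the draw latch

TASK

Slide the flat grey parts case along the bench, under the low roof of the metal bay, until it is fully home against the stop at the back. Then swing the latch's wire loop over and down in front of the hook on the case, and push the lever over past its dead point until it lies down flat on the bay and stays there. Keep the case down on the bench and do not disturb the other things lying about.

Things in the scene. Friction and masses are not known exactly. Their poses are not given: they have to be found in the camera images.
- dock: The low bay, a fixed aluminium frame. Origin: on the bench, under the middle of the roof's front edge; +x is the way the case slides in, z up. Roof 150 mm long (x 0 to 0.150), 150 mm wide, underside 55 and top 63 mm above the bench. Its place and yaw vary. A draw latch (lever with wire loop) is mounted on the roof's front.
- stop (a point): Middle of the face of the rubber stop at the back of the bay (bay frame x 0.115, 25 mm up); axes as the bay's. Cheeks and 28 mm high guide rails at both sides leave a lane 126 mm wide, centred on the bay; the rails run out to bay x -0.020 and then flare outwards to x -0.052, y +-0.092.
- case_centre (a point): Centre (half-way up) of the loose flat parts case, a grey closed box 190 long (x) by 120 wide (y) by 50 mm high, about 0.85 kg, lying on the bench. Its +x end goes into the bay. Home, that end is against the stop: centre at bay x 0.020, and the last 75 mm stay outside in front of the roof. Clearance 5 mm under the roof, 3 mm at each side.
- case_end (a point): Middle of the case's outer (-x) end face, half-way up, 95 mm from its centre; axes as the case's. A flat upright face 120 mm wide and 50 mm high to push on. The case slides on the bench with plain friction.
- keeper (a point): Seat of the dark steel hook on the case's top near its -x end: where the middle of the loop's bar sits when pulled tight; axes as the case's, 70 mm above the bench, at case x -0.060. The hook is 28 mm wide (y): below the seat a block, its top 8 mm lower than this point; behind it (+x) an upright, its face 3.5 mm away.
- hook_lip (a point): Front edge of the lip at the top of the case's hook, on its middle line, half-way through the lip's thickness (6 mm: 78 to 84 mm above the bench). The lip reaches 2.5 mm to the -x side of the seat. The bar must come down on the -x side of this edge; it is then drawn in (+x) under the lip.
- lever (a joint): Latch lever, rad. 0 = fully open: handle stands up, leaning 10 degrees from vertical to the bay's -x side. 1.745 = closed: handle flat along the roof towards +x. Starts nearly open; friction (about 0.6 N at its end) keeps it up while near upright. With the loop hooked it draws the case in with up to 25 N, goes over its dead point at about 1.53, and the tension then holds it shut.
- lever_end (a point): Middle of the round end of the lever, a cross roll 14 mm thick and 34 mm wide, 104 mm from the lever's pivot. The rest of the lever is a bar 26 mm wide and 7 mm thick. It swings in the bay's x-z plane.
- pivot (a point): The lever's pivot, on its axis, in the middle: 76 mm above the bench, bay x 0.022; its axis lies along the bay's y. Axes as the bay's.
- loop (a joint): Angle of the wire loop on the lever, rad. With the lever at 0: 0 = loop stands straight up, 1.57 = level towards the bay's -x side (it grows as it swings down). Slight friction: it stays up within about 15 degrees of upright, beyond that it falls by its own weight.
- loop_bar (a point): Middle of the cross-bar at the far end of the wire loop, a U of 7 mm round steel, 80 g: two arms 60 mm apart (centres), 88 mm from the pins to the bar. It starts standing about upright. Swung down with the lever nearly open, the bar lies on the hook's block 10 to 15 mm to the -x side of the seat. It can stretch 8 mm, 6 N per mm.
- loop_pins (a point): Middle between the two pins on which the loop turns on the lever, 30 mm from the lever's pivot, straight above it (within 1 mm) with the lever at 0. The lever passes between the loop's arms, which stand at y +-30 mm in the bay's frame, so there is room beside the lever to reach an arm.
- carton: Bystander: cardboard carton 90 x 70 x 60 mm, origin under its centre.
- jar: Bystander: clear jar, 60 mm across, 85 mm high, origin under its centre.
- tin: Bystander: tin, 66 mm across, 95 mm high, origin under its centre.
- wrench: Bystander: wrench, 170 mm, lying flat, origin at its middle.
- driver: Bystander: screwdriver, 190 mm, lying flat, origin at its middle.
- spool: Bystander: empty black spool, 80 mm across, 50 mm high, origin under its centre.
- small_box: Bystander: yellow box 100 x 60 x 45 mm, origin under its centre.
- tray: Bystander: shallow red tray 130 x 100 x 35 mm, origin under its centre.
There are look-alikes about, which are no part of the job. What is shaped like the part that bears case_centre but blue is not meant.

How it is judged:
By the outcome, as a careful person would: the job done as asked, in the order asked, and still so for the second after the job is handed in, with the robot touching nothing.
It also fails if it takes over 69 s, if anything falls off the work surface, if the arm or the gripper's body presses on something with over 40 N, if the wrist force passes 120 N, or if a joint passes its speed limit or range.

ROBOT

A 6-joint arm with a two-finger parallel gripper is mounted at the origin on the work surface. World frame = base frame: x ahead of the robot, y to its left, z up, the work surface at z = 0. Lengths are in m, angles in degrees, forces in N, time in s.
With the tool pointing down it reaches from about 0.4 to 0.825 m from the base axis. Payload 7 kg.
Tool frame: the origin (TCP) lies midway between the tips of the shut fingers; the grasp point (between the pads) lies 19 mm behind it; z points along the fingers, y is the direction in which the jaws open and shut (so a half turn about z gives the same grasp; the last joint's range is limited). The gripper opens to 88 mm and grips with 3 to 60 N. Pads are 19 mm wide; open, the fingers measure 130 mm over their backs; the gripper's body (78 mm by 193 mm) begins 47 mm behind the grasp point.
Start: joints at [-53.279, 20.546, 0.682, 0, -70.136, -16.507], TCP at [0.233, -0.633, 0.227] pointing down, gripper open.
Joint ranges: [-176.03, 176.03], [-82.01, 121.73], [-58.28, 71.71], [-173.87, 95.51], [-174.79, -0.11], [-173.66, 173.66]. Speed limits (degrees/s): [136.94, 136.94, 172.46, 180, 180, 180].

INTERFACE

Orientations are given as a 3x3 rotation matrix whose columns are the frame's x, y, z axes.
In Python, from rig import robot gives the robot as it stands. Calls block until the motion is done:
- robot.goto(position, orientation): joint-space move of the TCP to a pose.
- robot.servo_line(position, ori=None, speed=0.15): straight line of the TCP; ori=None keeps the orientation; speed is the mean speed in m/s.
- robot.movej(angles): joint-space move.
- robot.move_gripper(opening): opening from 0.0 (shut) to 1.0 (fully open); the grip force is fixed at half the most; returns when the fingers have stopped.
- robot.dwell(seconds).
- robot.ik(position, orientation): joint angles nearest the present ones, or None.
- robot.grab_frame(name): name is "scene" or "top"; returns (picture, depth): 400x640x3 uint8, red, green, blue; 400x640 float32, m along the optical axis (not along the pixel's ray), 0 where there is no reading.
- robot.camera_info(name): a dict with "vfov" (degrees; the focal length in pixels is half the picture's height over the tangent of half this angle, whatever the lens; pixels are square), "cx", "cy" (the principal point, pixels), "view" (4x4, takes a point from world to camera coordinates). Camera axes: x right, y down, z forward; pixel columns grow to the right and rows downward; lengths in m; the calibration is good to about 2 mm. A picture is of the moment at which its call begins. camera_info takes no time and is no camera call.
A pose or a line that the arm cannot do raises robot.Unreachable and nothing moves.
- robot.job_done(): hands the job in, once; it reports no verdict.
Readings, each from a call of its own:
- robot.read_t(): time.
- robot.read_qpos(): joint angles.
- robot.read_qvel(): joint speeds.
- robot.read_effort(): joint torques, N m.
- robot.read_position(): TCP position.
- robot.read_tcp_rot(): TCP orientation.
- robot.read_force(): force on the tool from outside, world axes, zero at the start.
- robot.read_ft_torque(): the same for the moment, N m.
- robot.read_grip_width(): opening from 0.0 (shut) to 1.0 (fully open).
Only numpy, scipy, OpenCV 4.12 (cv2) and the standard library are available. Lean on these libraries where they do the work, as an engineer would, in place of code of your own. Each camera call takes 0.05 s, during which the arm holds its last target.

## Working session

There is one attempt and no reset: what is moved stays moved. The work goes in short steps, each a Python script; the robot and the scene stay as the last script left them, time stands still between calls to the robot, and variables do not carry over. Pictures are saved under pics/ and viewed, and the job is handed in when it is done.

```bash
ls; mkdir -p pics
cat > h.py <<'E'
from rig import robot
import numpy as np, cv2
def save(n,im): cv2.imwrite(f'pics/{n}.png',cv2.cvtColor(im,cv2.COLOR_RGB2BGR))
def cam(name):
    c=robot.camera_info(name); f=200/np.tan(np.radians(c['vfov']/2)); V=np.array(c['view']); return f,c['cx'],c['cy'],V
def ray(name,u,v):
    f,cx,cy,V=cam(name); d=V[:3,:3].T@np.array([(u-cx)/f,(v-cy)/f,1]); o=-V[:3,:3].T@V[:3,3]; return o,d
def onz(name,u,v,z):
    o,d=ray(name,u,v); return o+d*(z-o[2])/d[2]
def pts(name,depth):
    f,cx,cy,V=cam(name); v,u=np.mgrid[:400,:640]; P=np.stack([(u-cx)/f*depth,(v-cy)/f*depth,depth],-1)
    return (P-V[:3,3])@V[:3,:3]
def proj(name,p):
    f,cx,cy,V=cam(name); q=V[:3,:3]@np.asarray(p)+V[:3,3]; return np.array([f*q[0]/q[2]+cx,f*q[1]/q[2]+cy])
E
python3 - <<'E'
from h import *
for n in('scene','top'):
    im,d=robot.grab_frame(n); save(n+'0',im); np.save(n+'0.npy',d); print(robot.camera_info(n),(d>0).mean())
print(robot.read_t())
E
```

```text
pics
{'vfov': 57.68783121514857, 'cx': 314.381694995251, 'cy': 197.15582928241827, 'view': array([[ 0.21065584,  0.97752915, -0.00780244, -0.10515246],
       [ 0.85845186, -0.18880125, -0.47687996, -0.37422741],
       [-0.46763717,  0.09375953, -0.8789338 ,  1.50108228],
       [ 0.        ,  0.        ,  0.        ,  1.        ]])} 0.99617578125
{'vfov': 44.320910727454496, 'cx': 318.798877341572, 'cy': 198.6926739836272, 'view': array([[-4.48671854e-04, -9.99967703e-01,  8.02440291e-03,
         2.81605637e-03],
       [-9.98151025e-01, -3.99034233e-05, -6.07826416e-02,
         5.07142654e-01],
       [ 6.07809987e-02, -8.03683745e-03, -9.98118770e-01,
         1.54488925e+00],
       [ 0.00000000e+00,  0.00000000e+00,  0.00000000e+00,
         1.00000000e+00]])} 0.9959609375
0.1
```

View pics/scene0.png

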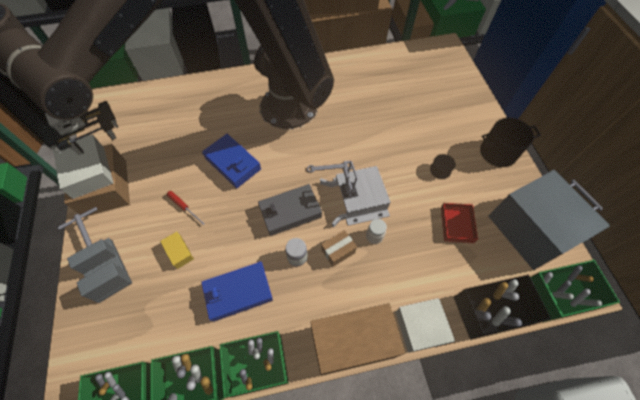

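View pics/top0.png

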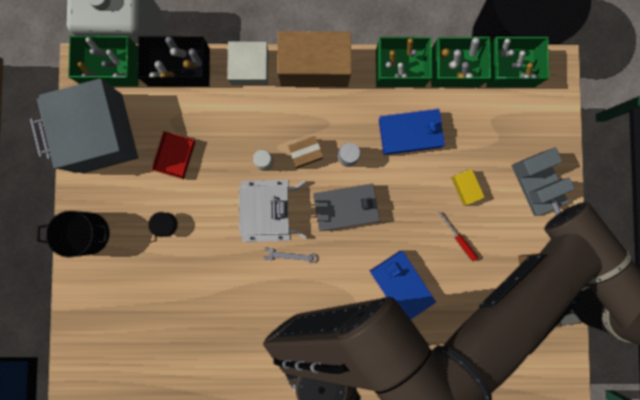

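Run:
```python
import cv2
a=cv2.imread('pics/top0.png')[140:280,220:400]; cv2.imwrite('pics/top0c.png',cv2.resize(a,None,fx=4.2,fy=4.2,interpolation=cv2.INTER_CUBIC))
a=cv2.imread('pics/scene0.png')[140:280,240:410]; cv2.imwrite('pics/scene0c.png',cv2.resize(a,None,fx=4.2,fy=4.2,interpolation=cv2.INTER_CUBIC))
```

```text
(no output)
```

View pics/top0c.png

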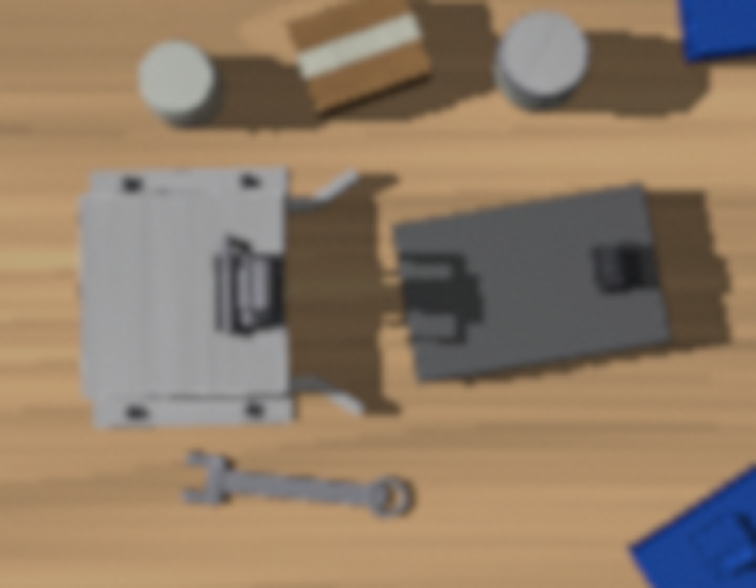

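View pics/scene0c.png

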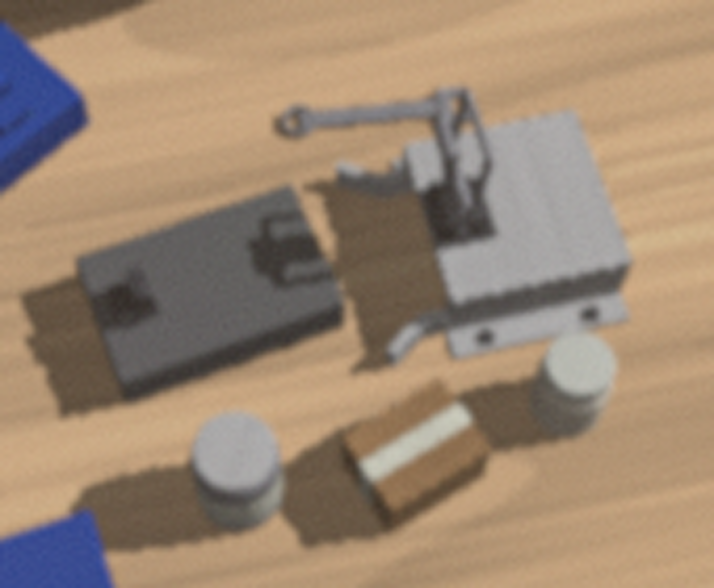

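Run:
```python
from h import *
for n in('top','scene'):
    d=np.load(n+'0.npy'); P=pts(n,d); z=P[...,2]
    print(n, [P[y,x].round(4).tolist() for x,y in ([(250,210),(345,205),(350,260),(420,300)] if n=='top' else [(370,190),(290,208),(270,160),(400,280)])])
    # case top
    for lo,hi,name in((.042,.056,'case'),(.058,.07,'roof')):
        m=(z>lo)&(z<hi)
        m=cv2.morphologyEx(m.astype(np.uint8),cv2.MORPH_OPEN,np.ones((3,3)))
        k,l,s,c=cv2.connectedComponentsWithStats(m)
        for i in range(1,k):
            if s[i,4]>300:
                q=P[l==i]; 
                r=cv2.minAreaRect(q[:,:2].astype(np.float32)*1000)
                print(name,s[i].tolist(),np.median(q[:,2]).round(4),np.array(r[0]).round(1),np.array(r[1]).round(1),r[2])
```

```text
top [[0.4695, 0.2146, 0.0622], [0.4854, -0.0783, 0.0511], [0.3122, -0.097, -0.003], [0.1935, -0.3074, 0.0523]]
case [381, 109, 63, 44, 1936] 0.0498 [ 720.9 -288.6] [121.3 190.2] 7.4655632972717285
case [313, 184, 66, 47, 1939] 0.0499 [480.6 -80.9] [119.7 189.2] 9.718705177307129
case [148, 211, 26, 26, 462] 0.0498 [426.5 492.9] [78.1 77.2] 21.48033332824707
case [371, 251, 64, 67, 1793] 0.0503 [ 233.8 -255.6] [191.3 119.8] 32.924781799316406
roof [239, 185, 49, 50, 1599] 0.0634 [471.6 174.9] [150.5 147.9] 0.5903147459030151
scene [[0.485, 0.1976, 0.0613], [0.489, -0.0812, 0.0513], [0.2462, -0.1174, -0.0001], [0.7891, 0.2158, -0.0015]]
case [203, 135, 55, 48, 1289] 0.0502 [ 235.8 -257.2] [194.2 120.3] 33.15837097167969
case [433, 154, 23, 19, 329] 0.0497 [428.6 492.4] [78.7 76.2] 26.225923538208008
case [258, 185, 64, 47, 1688] 0.0499 [481.4 -82.4] [123.6 190.1] 9.956284523010254
case [161, 236, 27, 29, 428] 0.0451 [ 547.  -466.8] [99.5 59.7] 22.478145599365234
case [202, 262, 70, 57, 2354] 0.0497 [ 721.8 -290. ] [121.6 189.4] 7.295425891876221
roof [344, 167, 46, 45, 1272] 0.063 [472.5 174.2] [151.6 149.6] 0.9605292081832886
```

```bash
cat >> h.py <<'E'
def edgefit(P,mask,axis):
    pass
E
python3 - <<'E'
from h import *
def side_fit(q,yaw,c):
    # q Nx2; return refined centre & yaw by fitting robust lines to 4 sides
    for _ in range(3):
        R=np.array([[np.cos(yaw),-np.sin(yaw)],[np.sin(yaw),np.cos(yaw)]]); l=(q-c)@R
        sl=[];ext={}
        for ax in(0,1):
            o=1-ax; lim=np.percentile(abs(l[:,o]),90)
            bins=np.arange(-lim,lim,.005)
            for s in(1,-1):
                X=[];Y=[]
                for b in bins:
                    m=(l[:,o]>=b)&(l[:,o]<b+.005)
                    if m.sum()>3: X.append(b+.0025);Y.append((s*l[m,ax]).max()*s)
                X=np.array(X);Y=np.array(Y);k=abs(Y-np.median(Y))<.006
                p=np.polyfit(X[k],Y[k],1);ext[ax,s]=p[1]; sl.append(p[0]*(1 if ax==1 else -1))
        print('  slopes deg',np.degrees(sl).round(2),{k:round(v*1000,1) for k,v in ext.items()})
        c=c+R@np.array([(ext[0,1]+ext[0,-1])/2,(ext[1,1]+ext[1,-1])/2]); yaw+=np.median(sl)
    return c,np.degrees(yaw)
for n in('top','scene'):
    P=pts(n,np.load(n+'0.npy'));z=P[...,2]
    for nm,c,yaw,lo,hi,r in(('case',[.481,-.081],99.8,.044,.055,.13),('roof',[.472,.1745],90.8,.0585,.068,.12)):
        c=np.array(c);m=(z>lo)&(z<hi)&(np.hypot(P[...,0]-c[0],P[...,1]-c[1])<r)
        m=cv2.morphologyEx(m.astype(np.uint8),cv2.MORPH_OPEN,np.ones((3,3)))>0
        cc,y=side_fit(P[m][:,:2],np.radians(yaw),c);print(n,nm,cc.round(4),round(y,2))
    yaw=np.radians(90.9);ex=np.array([np.cos(yaw),np.sin(yaw)]);ey=np.array([-ex[1],ex[0]])
    o=np.array([.472,.1745])-.075*ex
    q=P[(z>.09)&(np.hypot(P[...,0]-.472,P[...,1]-.1)<.1)]
    L=np.c_[(q[:,:2]-o)@ex,(q[:,:2]-o)@ey,q[:,2]]; L=L[np.argsort(L[:,2])]
    print((L[::max(1,len(L)//60)]*1000).round().astype(int).tolist())
E
```

```text
slopes deg [-0.69  1.75  0.76  1.07] {(0, 1): np.float64(92.4), (0, -1): np.float64(-89.9), (1, 1): np.float64(57.7), (1, -1): np.float64(-57.2)}
  slopes deg [-2.09  0.99  0.23  0.29] {(0, 1): np.float64(91.1), (0, -1): np.float64(-91.2), (1, 1): np.float64(57.7), (1, -1): np.float64(-57.5)}
  slopes deg [-2.07  2.3  -0.42 -0.19] {(0, 1): np.float64(90.8), (0, -1): np.float64(-91.0), (1, 1): np.float64(57.7), (1, -1): np.float64(-57.7)}
top case [ 0.4805 -0.08  ] 100.67
  slopes deg [ 0.35  4.53  2.89 -0.19] {(0, 1): np.float64(72.8), (0, -1): np.float64(-58.8), (1, 1): np.float64(72.0), (1, -1): np.float64(-59.6)}
  slopes deg [ 0.62  2.95  1.23 -1.6 ] {(0, 1): np.float64(64.7), (0, -1): np.float64(-66.2), (1, 1): np.float64(66.1), (1, -1): np.float64(-65.2)}
  slopes deg [-0.49  2.04  0.41 -2.3 ] {(0, 1): np.float64(65.7), (0, -1): np.float64(-65.5), (1, 1): np.float64(64.9), (1, -1): np.float64(-65.7)}
top roof [0.4657 0.1808] 93.3
[[36, 16, 90], [12, 17, 92], [23, -19, 103], [23, -22, 106], [29, 14, 107], [29, 11, 108], [25, -22, 108], [29, -10, 108], [26, 8, 109], [23, 14, 109]
[... 2119 characters left out ...]
 140], [25, -32, 142], [14, -13, 147], [24, -32, 149], [25, -31, 153], [27, 25, 154], [25, 28, 156], [25, 30, 159], [29, -34, 162], [28, 30, 165], [27, -30, 169], [32, -33, 171], [27, 28, 173], [1, 8, 177], [28, -33, 178], [26, 28, 179], [1, -16, 180], [4, -17, 181], [13, -17, 182], [7, -15, 183], [4, -15, 183], [3, 4, 183], [5, -1, 184], [28, -32, 185], [13, -7, 185], [11, 12, 186], [9, 5, 186], [10, 8, 186], [6, 5, 187], [7, 8, 188], [28, 25, 188], [27, -32, 190], [28, 16, 191], [28, -30, 193], [34, 5, 194], [34, 27, 195], [33, -33, 195], [28, -6, 195], [28, -17, 196], [30, -22, 196], [29, -3, 196], [32, -15, 197], [31, 4, 197], [31, -27, 197], [28, 19, 198], [33, -9, 198], [32, -13, 199]]
```

```bash
cat >> h.py <<'E'
YAW=np.radians(91.3)
EX=np.array([np.cos(YAW),np.sin(YAW),0]);EY=np.array([-EX[1],EX[0],0]);EZ=np.array([0,0,1.])
RC=np.array([.4725,.1745,0]); O=RC-.075*EX
def B(x,y,z): return O+x*EX+y*EY+z*EZ
SGN=1
def ori(tilt=0,yaw=0,sgn=1):
    # tool z = down, tilted so fingers point to +x (bay) by tilt deg ; yaw deg about z rel to bay
    a=np.radians(yaw); ex=np.cos(a)*EX+np.sin(a)*EY; ey=-np.sin(a)*EX+np.cos(a)*EY
    t=np.radians(tilt); z=np.sin(t)*ex-np.cos(t)*EZ; y=sgn*ey; x=np.cross(y,z)
    return np.c_[x,y,z]
def casepose(n='top',d=None,show=True):
    if d is None: im,d=robot.grab_frame(n)
    P=pts(n,d);z=P[...,2]
    rel=P-O; X=rel@EX; Y=rel@EY
    m=(z>.044)&(z<.055)&(X<-.005)&(X>-.32)&(abs(Y)<.11)
    m=cv2.morphologyEx(m.astype(np.uint8),cv2.MORPH_OPEN,np.ones((3,3)))
    k,l,s,c=cv2.connectedComponentsWithStats(m); i=1+np.argmax(s[1:,4]); m=l==i
    return np.c_[X[m],Y[m]]
E
python3 - <<'E'
from h import *
q=robot.read_qpos();print(q,robot.read_tcp_rot().round(2).tolist())
for sg in(1,-1):
    for nm,p,o in [('pre',B(-.30,-.02,.12),ori(0,8.6,sg)),('push0',B(-.29,-.02,.025),ori(0,8.6,sg)),('home',B(-.085,0,.025),ori(0,0,sg)),('loop',B(.07,0,.155),ori(0,0,sg)),('loop2',B(-.03,0,.155),ori(0,0,sg)),
       ('lev0',B(-.02,0,.19),ori(50,0,sg)),('lev1',B(.07,0,.16),ori(45,0,sg)),('lev2',B(.126,0,.085),ori(25,0,sg))]:
        j=robot.ik(p,o);print(sg,nm,None if j is None else np.round(j,0))
E
```

```text
[-5.32788831e+01  2.05884064e+01  6.40374855e-01 -1.79775008e-02
 -7.01368812e+01 -1.65071368e+01] [[-0.94, -0.35, -0.0], [-0.35, 0.94, 0.0], [0.0, 0.0, -1.0]]
1 pre [ -1.  13. -25.   0. -52.  11.]
1 push0 [  0.  20. -31.   0. -39.  10.]
1 home [ 25.  16. -38.   0. -36. -24.]
1 loop [ 42.   8. -27.   0. -56. -41.]
1 loop2 [ 32.   6. -29.   0. -55. -31.]
1 lev0 [-10.  16. -11. -50. -80.  28.]
1 lev1 [  3.  14. -16. -50. -68.  21.]
1 lev2 [ 28.  13. -23. -32. -46.  -6.]
-1 pre [  -1.   13.  -25.    0.  -52. -169.]
-1 push0 [   0.   20.  -31.    0.  -39. -170.]
-1 home [ 25.  16. -38.   0. -36. 156.]
-1 loop [ 42.   8. -27.   0. -56. 139.]
-1 loop2 [ 32.   6. -29.   0. -55. 149.]
-1 lev0 [ -10.   16.  -11.  -50.  -80. -152.]
-1 lev1 [   3.   14.  -16.  -50.  -68. -159.]
-1 lev2 None
```

```bash
cat > s1.py <<'E'
from h import *
a0=np.radians(8.6); c0=np.array([-.1811,-.003])
def tcp(c,a,off): # off gap behind end
    d=.095+.0095+off; return B(c[0]-d*np.cos(a),c[1]-d*np.sin(a),.025)
p=tcp(c0,a0,.02); 
robot.goto(p+[0,0,.10],ori(0,8.6)); robot.servo_line(p,speed=.2)
print(robot.read_t(),robot.read_force().round(2))
robot.servo_line(tcp(c0,a0,.001),speed=.06); print(robot.read_force().round(2))
for f in np.linspace(.2,1,5):
    a=a0*(1-f); c=np.array([c0[0]+.065*f, c0[1]*(1-f)])
    robot.servo_line(tcp(c,a,0),ori(0,np.degrees(a)),speed=.05)
    print(robot.read_force().round(2),robot.read_t())
im,d=robot.grab_frame('top');save('top1',im)
im,d=robot.grab_frame('scene');save('scene1',im)
E
python3 s1.py
python3 - <<'E'
import cv2
a=cv2.imread('pics/top1.png')[140:280,220:400]; b=cv2.imread('pics/scene1.png')[140:280,220:400]
import numpy as np
cv2.imwrite('pics/c1.png',cv2.resize(np.hstack([a,b]),None,fx=2.2,fy=2.2,interpolation=cv2.INTER_CUBIC))
E
```

```text
2.625 [0.75 0.59 0.83]
[-0.63  0.4   0.27]
[ 0.13 -1.65  1.57] 3.525
[ 0.01 -0.5   0.08] 3.9417
[-0.09  0.05  0.02] 4.3583
[-0.59  0.17 -0.34] 4.775
[ 0.46 -0.54 -0.4 ] 5.1917
```

View pics/c1.png

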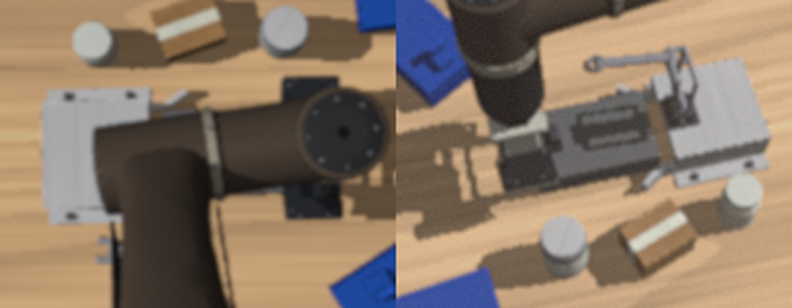

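```bash
cat >> h.py <<'E'
def caselook(n='scene'):
    im,d=robot.grab_frame(n); P=pts(n,d);z=P[...,2]; rel=P-O; X=rel@EX;Y=rel@EY
    m=(z>.044)&(z<.055)&(X>-.26)&(X<-.004)&(abs(Y)<.09)
    m=cv2.morphologyEx(m.astype(np.uint8),cv2.MORPH_OPEN,np.ones((3,3)))
    k,l,s,c=cv2.connectedComponentsWithStats(m); i=1+np.argmax(s[1:,4]); m=l==i
    x,y=X[m],Y[m]; out=[]
    for s in(1,-1):
        XX=[];YY=[]
        for b in np.arange(x.min()+.01,x.max()-.01,.006):
            k=(x>=b)&(x<b+.006)
            if k.sum()>4: XX.append(b+.003);YY.append(s*(s*y[k]).max())
        XX=np.array(XX);YY=np.array(YY);k=abs(YY-np.median(YY))<.012
        for _ in range(3):
            p=np.polyfit(XX[k],YY[k],1); k=abs(np.polyval(p,XX)-YY)<.003
        out.append((round(np.degrees(np.arctan(p[0])),2),np.polyval(p,-.12).round(4)))
    print(n,'x range',np.percentile(x,[.5,99.5]).round(4),'sides(yaw deg,y@-.12)',out); return im
E
python3 -c "
from h import *
caselook('scene')"
```

```text
scene x range [-0.1785 -0.0218] sides(yaw deg,y@-.12) [(np.float64(-0.64), np.float64(0.0587)), (np.float64(-0.27), np.float64(-0.0591))]
```

```bash
cat > s2.py <<'E'
from h import *
def P(cx): return B(cx-.1045,0,.025)
for cx in(-.08,-.04,-.01,.005,.012):
    robot.servo_line(P(cx),ori(0,0),speed=.06); print(cx,(robot.read_force()@np.c_[EX,EY,EZ]).round(2))
for cx in np.arange(.014,.030,.001):
    robot.servo_line(P(cx),speed=.03); f=robot.read_force()@np.c_[EX,EY,EZ]; p=robot.read_position()-O
    print(round(cx,3),f.round(2),(p@EX).round(4),robot.read_t())
    if f[0]<-14: break
save('scene2',caselook('scene'))
E
python3 s2.py
```

```text
-0.08 [ 0.12  0.63 -0.11]
-0.04 [ 0.14  0.39 -0.65]
-0.01 [ 0.01 -0.64 -0.17]
0.005 [-0.04  0.06  0.63]
0.012 [-0.6  -0.23 -0.29]
0.014 [-3.19 -0.39  0.34] -0.0907 8.475
0.015 [-4.97 -0.33  0.19] -0.0898 8.725
0.016 [-4.38  1.64  1.12] -0.0888 8.975
0.017 [-4.   -0.86  1.42] -0.0877 9.225
0.018 [-5.82 -0.34  0.39] -0.0867 9.475
0.019 [-4.93  0.03  0.19] -0.0857 9.725
0.02 [-7.12 -0.09  1.17] -0.0849 9.975
0.021 [-14.11  -2.25   1.12] -0.0848 10.225
scene x range [-0.0321 -0.0042] sides(yaw deg,y@-.12) [(np.float64(5.49), np.float64(0.0489)), (np.float64(22.82), np.float64(-0.1013))]
```

```bash
cat > s3.py <<'E'
from h import *
robot.servo_line(B(-.11,0,.025),speed=.1)
robot.servo_line(B(-.16,0,.28),speed=.25)
robot.move_gripper(.57)
for n in('scene','top'):
    im,d=robot.grab_frame(n); save(n+'3',im); P=pts(n,d);z=P[...,2];rel=P-O;X=rel@EX;Y=rel@EY
    m=(z>.044)&(z<.055)&(X>-.12)&(X<-.004)&(abs(Y)<.075)
    print(n,'case outer end x',np.percentile(X[m],[1,2,5]).round(4),'y',np.percentile(Y[m],[2,98]).round(4))
    m=(z>.09)&(z<.21)&(abs(X)<.08)&(abs(Y)<.045)
    L=np.c_[X[m],Y[m],z[m]];k=L[:,2]>.165;r=L[k&(abs(L[:,1])<.018)&(L[:,2]<.190)]
    print('roll',np.median(r,0).round(4),'bar',np.median(L[L[:,2]>.192],0).round(4))
    m=(z>.058)&(z<.1)&(X>-.07)&(X<-.025)&(abs(Y)<.03); print('hook',np.percentile(X[m],[5,50,95]).round(4),Y[m].mean().round(4),z[m].max())
print(robot.read_grip_width(),robot.read_t())
E
python3 s3.py
python3 - <<'E'
import cv2
import numpy as np
a=cv2.imread('pics/top3.png')[140:280,220:400]; b=cv2.imread('pics/scene3.png')[140:280,240:420]
cv2.imwrite('pics/c3.png',cv2.resize(np.hstack([a,b]),None,fx=2.2,fy=2.2,interpolation=cv2.INTER_CUBIC))
E
```

```text
scene case outer end x [-0.075  -0.0744 -0.0728] y [-0.0566  0.0594]
roll [ 0.0061 -0.0034  0.184 ] bar [ 0.0306 -0.0018  0.197 ]
hook [-0.059  -0.0425 -0.0305] -0.001 0.08675095694452975Traceback (most recent call last):
  File "s3.py", line 8, in <module>
    print(n,'case outer end x',np.percentile(X[m],[1,2,5]).round(4),'y',np.percentile(Y[m],[2,98]).round(4))
                               ~~~~~~~~~~~~~^^^^^^^^^^^^^^
    return _quantile_unchecked(
        a, q, axis, out, overwrite_input, method, keepdims, weights)
    return _ureduce(a,
                    func=_quantile_ureduce_func,
    ...<5 lines>...
                    overwrite_input=overwrite_input,
                    method=method)
    r = func(a, **kwargs)
    result = _quantile(arr,
                       quantiles=q,
    ...<2 lines>...
                       out=out,
                       weights=wgt)
    slices_having_nans = np.isnan(arr[-1, ...])
                                  ~~~^^^^^^^^^
IndexError: index -1 is out of bounds for axis 0 with size 0
```

View pics/c3.png

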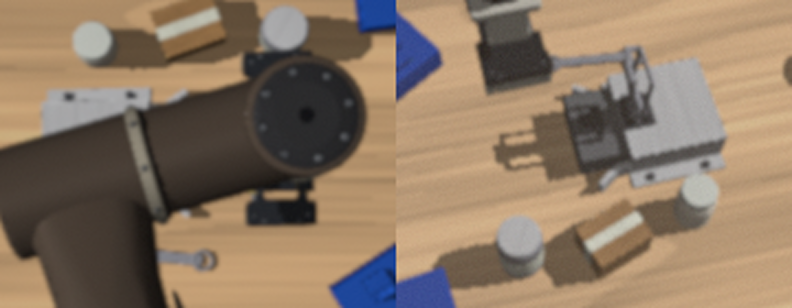

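```bash
cat > s4.py <<'E'
from h import *
print(robot.read_grip_width(),robot.read_t())
robot.servo_line(B(.075,0,.29),ori(0,0),speed=.25)
robot.servo_line(B(.075,0,.157),speed=.2)
F=lambda:(robot.read_force()@np.c_[EX,EY,EZ]).round(2)
print(F())
for x in(.05,.035,.025,.018,.011,.004,-.003,-.009):
    robot.servo_line(B(x,0,.157),speed=.06);print(x,F())
im,d=robot.grab_frame('scene');save('scene4',im);print(robot.read_t())
E
python3 s4.py
python3 - <<'E'
import cv2
b=cv2.imread('pics/scene4.png')[110:270,240:440]
cv2.imwrite('pics/c4.png',cv2.resize(b,None,fx=3.5,fy=3.5,interpolation=cv2.INTER_CUBIC))
E
```

```text
0.5708748386101096 12.8083
[-0.77 -0.38  0.78]
0.05 [ 0.64  0.74 -0.08]
0.035 [-0.45  0.09 -0.67]
0.025 [-0.4  -0.22  0.52]
0.018 [-0.51 -0.2   0.11]
0.011 [ 0.22 -0.63  0.52]
0.004 [-0.01  0.19 -0.52]
-0.003 [-0.17 -0.27 -0.01]
-0.009 [ 0.49  0.65 -0.18]
17.3667
```

View pics/c4.png

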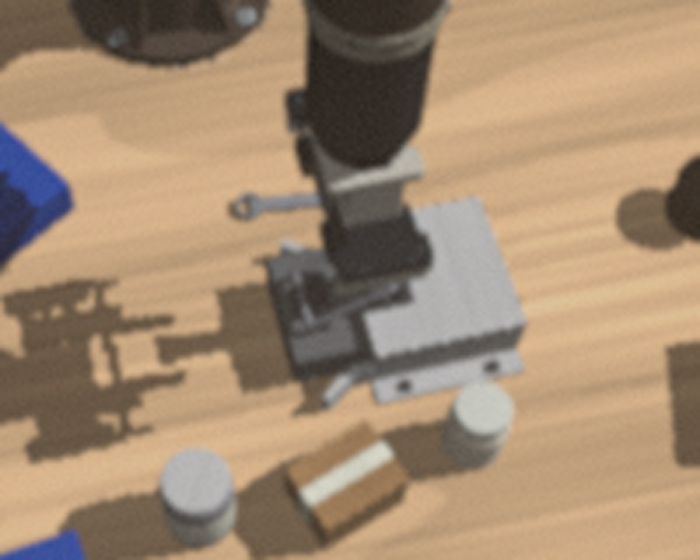

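```bash
cat > s5.py <<'E'
from h import *
robot.servo_line(B(-.009,0,.27),speed=.25)
robot.servo_line(B(-.12,0,.27),speed=.3)
robot.move_gripper(0)
robot.goto(B(-.09,0,.25),ori(50,0))
im,d=robot.grab_frame('scene');save('scene5',im);print(robot.read_t(),robot.read_position(),robot.read_grip_width())
P=pts('scene',d);z=P[...,2];rel=P-O;X=rel@EX;Y=rel@EY
m=(z>.165)&(z<.2)&(abs(X)<.06)&(abs(Y)<.03);print('roll',np.median(np.c_[X,Y,z][0:0] if 0 else np.stack([X[m],Y[m],z[m]],1),0) if m.sum() else None,m.sum())
m=(z>.054)&(z<.1)&(X<-.03)&(X>-.09)&(abs(Y)<.04)
L=np.stack([X[m],Y[m],z[m]],1);L=L[np.argsort(L[:,0])];print((L*1000).round().astype(int).tolist())
b=im[110:270,240:440];save('c5',cv2.resize(b,None,fx=3.5,fy=3.5,interpolation=cv2.INTER_CUBIC))
E
python3 s5.py
```

```text
20.3333 [0.47579986 0.00987651 0.25013705] 0.0033413311125638128
roll [ 0.00630473 -0.00323895  0.18334546] 49
[[-70, -24, 54], [-67, 31, 54], [-65, -29, 55], [-61, 11, 66], [-61, -3, 55], [-61, -1, 60], [-61, 13, 56], [-61, -15, 62], [-61, -15, 55], [-61, 0, 64], [-60, -12, 65], [-60, 16, 64], [-60, 4, 64], [-59, -22, 54], [-59, 8, 64], [-58, -5, 59], [-58, -19, 54], [-58, -3, 69], [-58, -3, 62], [-58, -16, 56], [-58, -15, 69], [-58, 12, 62], [-58, 13, 68], [-57, -15, 61], [-57, -27, 68], [-57, -13, 72], [-57, 28, 63], [-57, 1, 68], [-57, 30, 67], [-57, 17, 68], [-56, -23, 67], [-56, -8, 69], [-56, 6, 66], [-55, -5, 71], [-55, 8, 68], [-55, -19, 67], [-55, -18, 72], [-55, -31, 68], [-55, -32, 62], [-55, 24, 62], [-55, 24, 68], [-54, 12, 69], [-54, 27, 69], [-54, 14, 71], [-54, 0, 68], [-54, -26, 66], [-53, 30, 71], [-53, -11, 66], [-53, -23, 67], [-53, 5, 73], [-53, -9, 69], [-52, 5, 66], [-52, -20, 69], [-52, -33, 71], [-52, 21, 66], [-52, -31, 74], [-51, -4, 67], [-51, 25, 65], [-51, -15, 66], [-50, 28, 67], [-50, 28, 73], [-50, 1, 65], [-50, 15, 61], [-49, -10, 63], [-49, 5, 64],
[... 746 characters left out ...]
9, 4, 83], [-39, 31, 77], [-39, 7, 84], [-38, -8, 62], [-38, -31, 75], [-38, 10, 86], [-38, -4, 81], [-38, -29, 79], [-37, -1, 84], [-37, -3, 60], [-37, 26, 78], [-37, 1, 87], [-37, -15, 59], [-37, 28, 82], [-36, -11, 86], [-36, -14, 64], [-36, -13, 69], [-36, -11, 80], [-36, -12, 74], [-36, 17, 80], [-35, -24, 54], [-35, 6, 84], [-35, -33, 77], [-35, -5, 83], [-34, 10, 84], [-34, -30, 79], [-34, -2, 85], [-34, -1, 89], [-33, 14, 84], [-33, -12, 87], [-33, 28, 80], [-33, -12, 73], [-33, -14, 56], [-33, 29, 72], [-32, -13, 60], [-32, -10, 76], [-32, -11, 64], [-32, 31, 81], [-32, 5, 84], [-32, -33, 76], [-32, -32, 81], [-31, -5, 81], [-31, 9, 85], [-31, -2, 83], [-30, 12, 85], [-30, -27, 79]]
```

View pics/c5.png

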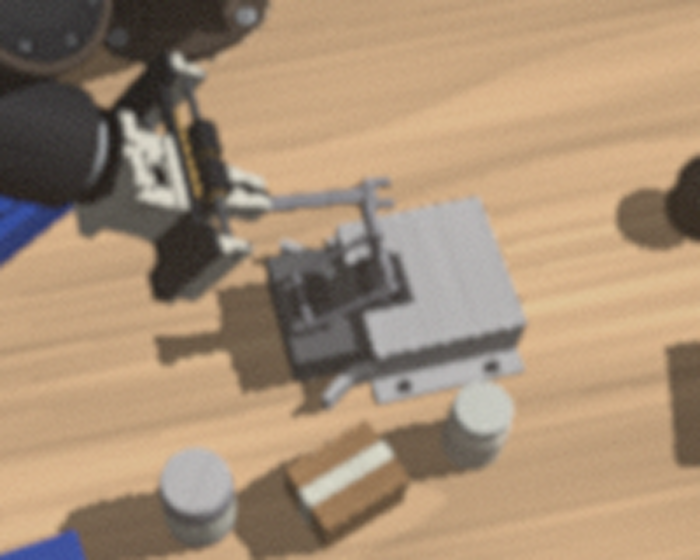

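```bash
cat > s6.py <<'E'
from h import *
import sys
def pose(phi,gap=0,r=.007):
    t=50-30*(phi+10)/100; f=np.radians(phi); T=np.radians(t)
    C=np.array([.022+.104*np.sin(f),.076+.104*np.cos(f)])
    p=C-(r+gap)*np.array([np.sin(T),-np.cos(T)])
    return B(p[0],0,p[1]),ori(t,0)
path=list(range(-8,80,8))+[82,85,88,90]
if len(sys.argv)==1:
    for f in path: print(f,np.round(robot.ik(*pose(f)),0))
    sys.exit()
F=lambda:(robot.read_force()@np.c_[EX,EY,EZ]).round(2)
p,o=pose(-8,.02); robot.servo_line(p,o,speed=.15); print(F())
for f in path:
    robot.servo_line(*pose(f),speed=.06); print(f,F(),round(robot.read_t(),2),((robot.read_position()-O)@EX).round(4),robot.read_position()[2].round(4))
    if np.linalg.norm(F())>35: print('stop');break
im,d=robot.grab_frame('scene');save('scene6',im)
b=im[110:270,240:440];save('c6',cv2.resize(b,None,fx=3.5,fy=3.5,interpolation=cv2.INTER_CUBIC))
E
python3 s6.py && python3 s6.py go
```

```text
-8 [ -7.  16. -13. -50. -78.  27.]
0 [ -4.  14. -13. -49. -75.  24.]
8 [ -1.  12. -14. -47. -73.  20.]
16 [  3.  11. -15. -46. -70.  17.]
24 [  7.  10. -16. -44. -67.  14.]
32 [ 10.  10. -17. -42. -64.  10.]
40 [ 14.   9. -18. -40. -61.   7.]
48 [ 18.   9. -19. -38. -58.   3.]
56 [ 21.  10. -20. -35. -55.  -0.]
64 [ 24.  10. -21. -33. -52.  -4.]
72 [ 27.  11. -22. -30. -50.  -7.]
82 [ 30.  12. -24. -27. -47. -11.]
85 [ 31.  12. -24. -26. -46. -12.]
88 [ 32.  13. -25. -25. -45. -14.]
90 [ 32.  13. -25. -25. -44. -14.]
[-0.41 -0.13  0.56]
-8 [-0.02 -0.28  1.13] 21.59 0.0022 0.1833
0 [ 0.37 -0.69 -0.12] 21.98 0.0171 0.1851
8 [-0.35 -0.01 -0.53] 22.38 0.0316 0.1838
16 [-0.68  0.16 -0.06] 22.77 0.046 0.181
24 [-0.39  0.46 -0.06] 23.16 0.0599 0.1763
32 [0.16 0.08 0.2 ] 23.55 0.0729 0.1697
40 [-0.1   0.04  0.6 ] 23.94 0.0849 0.1614
48 [-0.17 -0.38 -0.55] 24.33 0.0956 0.1515
56 [-0.22  0.28 -0.86] 24.73 0.1048 0.1402
64 [-0.48 -0.35  0.82] 25.12 0.1123 0.1278
72 [ 0.89 -0.35 -0.52] 25.51 0.118 0.1145
82 [ 0.89 -0.72  0.66] 25.96 0.1224 0.097
85 [0.44 0.43 0.37] 26.21 0.123 0.0916
88 [-0.16 -0.74 -0.32] 26.46 0.1235 0.0861
90 [-0.89 -1.04  1.66] 26.71 0.1237 0.0827
```

View pics/c6.png

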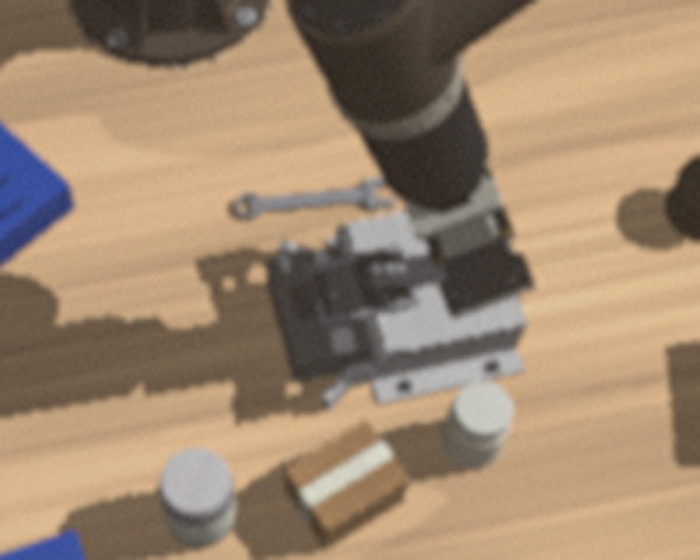

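```bash
cat > s7.py <<'E'
from h import *
robot.servo_line(robot.read_position()+[0,0,.15],speed=.2)
robot.goto(B(.10,0,.33) if 0 else B(-.25,0,.30),ori(0,0))
im,d=robot.grab_frame('scene');save('scene7',im);print(robot.read_t())
P=pts('scene',d);z=P[...,2];rel=P-O;X=rel@EX;Y=rel@EY
b=im[160:250,290:410];save('c7',cv2.resize(b,None,fx=6,fy=6,interpolation=cv2.INTER_CUBIC))
m=(z>.067)&(z<.2)&(X<.15)&(X>-.1)&(abs(Y)<.045)
L=np.stack([X[m],Y[m],z[m]],1);L=L[np.argsort(L[:,0])];print((L*1000).round().astype(int).tolist())
E
python3 s7.py
```

```text
29.1
[[-43, 27, 72], [-43, -26, 68], [-43, -10, 82], [-43, 2, 68], [-43, -24, 71], [-43, -11, 69], [-43, 5, 83], [-43, 17, 69], [-43, 4, 71], [-42, -7, 83], [-42, 7, 85], [-42, -4, 84], [-41, -19, 68], [-41, 22, 67], [-41, -18, 73], [-41, 9, 69], [-41, 24, 70], [-41, -30, 67], [-41, 12, 83], [-41, -1, 84], [-41, 13, 88], [-40, -14, 73], [-40, -12, 84], [-40, -26, 73], [-40, -26, 67], [-40, 28, 70], [-39, 4, 84], [-39, -9, 85], [-39, 32, 69], [-39, -21, 71], [-39, -8, 69], [-38, 7, 83], [-38, -5, 84], [-37, 11, 83], [-37, -1, 83], [-37, -15, 67], [-37, -28, 69], [-37, -12, 82], [-37, 15, 84], [-37, -13, 76], [-36, 2, 84], [-36, -13, 69], [-36, -10, 85], [-36, 28, 67], [-36, 30, 71], [-35, 6, 84], [-35, 9, 86], [-35, -5, 82], [-35, -32, 69], [-34, -15, 86], [-34, -29, 70], [-34, -1, 82], [-33, 14, 84], [-33, 1, 85], [-33, 26, 70], [-33, 28, 73], [-33, -10, 83], [-32, -11, 71], [-32, -8, 87], [-32, 6, 82], [-31, -33, 69], [-31, 10, 82], [-31, -30, 70], [-31, -2, 83], [-30, 1, 84], [-30, 14, 82], [-29, 28, 71], [-28, -35, 70], [-27, -30, 68], [-26, 26, 74], [-25, 31, 72], [-24, -32, 71],
[... 5959 characters left out ...]
1, 77], [119, 44, 67], [119, -5, 80], [119, 5, 77], [119, 9, 84], [120, -2, 82], [120, -15, 76], [120, 18, 75], [120, 8, 77], [120, -13, 79], [121, -9, 85], [121, 1, 82], [121, -10, 81], [122, 4, 84], [122, 14, 80], [122, -16, 83], [123, -17, 77], [123, 9, 82], [124, 0, 84], [124, -2, 79], [124, -39, 67], [124, -16, 69], [124, -9, 84], [124, -18, 86], [124, -10, 80], [125, 14, 86], [125, 14, 79], [125, 4, 82], [126, -5, 84], [126, -14, 86], [126, -33, 69], [126, -17, 77], [127, 8, 82], [127, -1, 83], [128, -8, 81], [129, 13, 79], [129, 16, 82], [129, 4, 80], [129, -5, 83], [130, 8, 81], [130, -16, 74], [131, -15, 78], [131, -12, 81], [132, 2, 77], [142, 38, 68], [145, 25, 67], [146, -4, 67]]
```

View pics/c7.png

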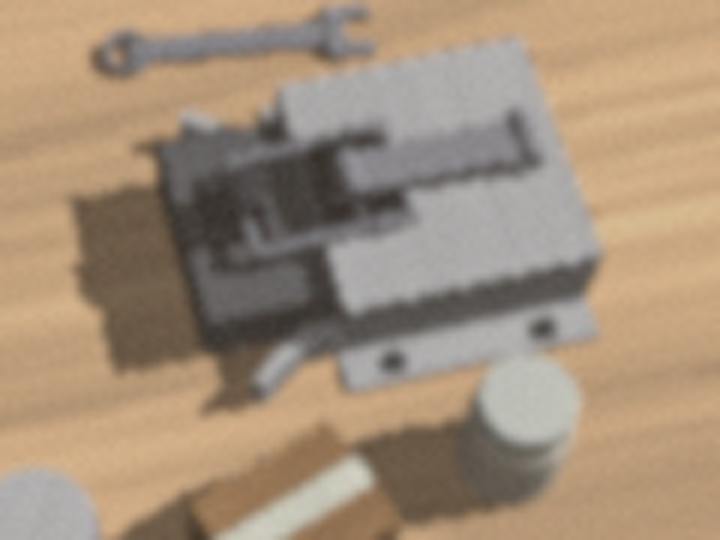

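```bash
cat > s8.py <<'E'
from h import *
robot.goto(B(-.35,-.05,.30),ori(0,0)); robot.dwell(.5)
for n in('scene','top'):
    im,d=robot.grab_frame(n);save(n+'8',im);P=pts(n,d);z=P[...,2];rel=P-O;X=rel@EX;Y=rel@EY
    m=(z>.044)&(z<.055)&(X>-.12)&(X<-.004)&(abs(Y)<.075)
    print(n,m.sum(),np.percentile(X[m],[1,2,5]).round(4) if m.sum() else '')
    m=(z>.067)&(X>.06)&(X<.14)&(abs(Y)<.012)&(z<.2);print('lever z',np.percentile(z[m],[5,50,95]).round(4))
    m=(z>.05)&(z<.2)&(X>-.05)&(X<-.034)&(abs(Y)>.018)&(abs(Y)<.03)
    m&=z>.06
    print('bar',np.median(X[m]).round(4) if m.sum() else '',np.median(z[m]).round(4) if m.sum() else '')
print(robot.read_t(),robot.read_force())
E
python3 s8.py
```

```text
scene 490 [-0.0754 -0.0749 -0.0736]
lever z [0.0755 0.0799 0.0834]
bar -0.0404 0.0696
top 597 [-0.0732 -0.0728 -0.0714]
lever z [0.0742 0.0795 0.0855]
bar -0.0385 0.0691
30.225 [-0.06684252 -0.07028589  0.34925764]
```

View pics/top8.png

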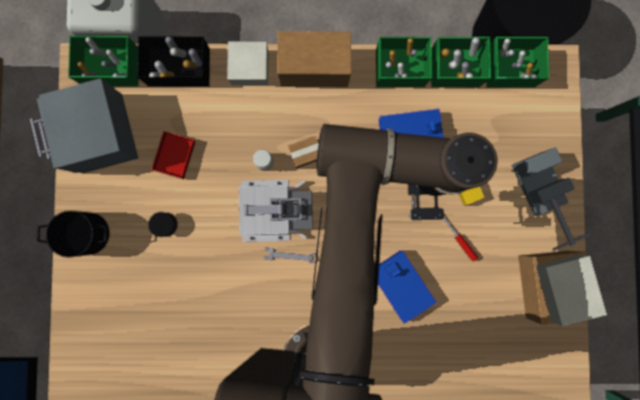

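The top view shows the case in the bay with the lever lying flat at about (280,210). The bystanders in view are where they were, and the robot is well clear, so I'm handing in.

```bash
python3 -c "
from rig import robot
robot.job_done();print(robot.read_t())"
```

```text
the job is handed in; nothing more can be done
the job is handed in; nothing more can be done
```

The case is home against the stop and the latch is closed; I handed the job in at about 30 s of the 69 s allowed.

- **Case:** I pushed the grey case on its end face with two fingers, turning it about 8.6° straight on the way in. It met the stop with a clear force rise to 14 N. The last check put its outer end at bay x of about -0.075 (scene camera) and -0.073 (top camera); home is -0.075.
- **Latch:** I tipped the wire loop over and it fell in front of the hook lip. I then pushed the lever along its arc until it lay flat. The last pictures put the bar at bay x of about -0.040 and 69 to 70 mm up, which is the hook's seat. The lever's top surface was at about 80 mm all along, and it stayed flat for over 2 s with the gripper away.
- **Disagreement:** the force readings, taken at the stops along the lever's arc, stayed near zero, so the latch tension was never felt directly. I judge it latched from the bar and lever positions.
- **Bystanders:** those visible in the last top picture look unmoved. The arm hid part of the view, so I did not check every one in it.

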